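# Clip the ridged texture plate into the sprung tray

## Robot

A 6-joint arm with a two-finger parallel gripper is mounted at the origin on the work surface. World frame = base frame: x ahead of the robot, y to its left, z up, the work surface at z = 0. Lengths are in m, angles in rad, forces in N, time in s.
With the tool pointing down it reaches from about 0.375 to 0.975 m from the base axis. Payload 3.8 kg.
Tool frame: the origin (TCP) lies midway between the tips of the shut fingers; the grasp point (between the pads) lies 19 mm behind it; x points along the fingers, y is the direction in which the jaws open and shut, and the axes are right-handed (so a half turn about x gives the same grasp; the last joint's range is limited). The gripper opens to 88 mm and grips with 3 to 60 N. Pads are 18 mm wide; open, the fingers measure 123 mm over their backs; the gripper's body (75 mm by 187 mm) begins 45 mm behind the grasp point.
Start: joints at [-1.31, 0.264, 1.604, -0, 1.274, -0.037], TCP at [0.198, -0.645, 0.239] pointing down, gripper open.
Joint ranges: [-2.63, 2.63], [-0.94, 2.18], [0.31, 2.57], [-1.31, 4.45], [0, 2.66], [-2.55, 2.55]. Speed limits (rad/s): [2.57, 2.57, 3.14, 3.14, 3.14, 3.14].

## Interface

Orientations are given as a rotation vector (axis times angle).
In Python, from cell import manip, inverse_kinematics, cams, order gives the robot as it stands. Calls block until the motion is done:
- manip.move_pose(position, orientation): joint-space move of the TCP to a pose.
- manip.move_linear(position, rate=0.15, rot=None): straight line of the TCP; rot=None keeps the orientation; rate is the mean speed in m/s.
- manip.set_joints(angles): joint-space move.
- manip.set_gripper(opening, force=None): finger opening in m; force is the grip in N (None keeps the last); returns when the fingers have stopped.
- manip.dwell(seconds).
- inverse_kinematics(position, orientation): joint angles nearest the present ones, or None.
- manip.state(): the state.
- cams.capture(name): name is "side" or "top"; returns a dict with "image" (400x640x3 uint8, blue, green, red), "z_map" (400x640 float32, m along the optical axis (not along the pixel's ray), 0 where there is no reading), "intrinsics" (3x3 intrinsics, pixels), "position" and "orientation" of the camera in the world. Camera axes: x right, y down, z forward; pixel columns grow to the right and rows downward; lengths in m; the calibration is good to about 2 mm. A picture is of the moment at which its call begins.
A pose or a line that the arm cannot do raises manip.IKError and nothing moves.
- order.close_job(): hands the job in, once; it reports no verdict.
The state is a dict: "clock": time; "joint_pos": joint angles; "joint_velocities": joint speeds; "tau": joint torques, N m; "tool_pos": TCP position; "tcp_rot": TCP orientation; "contact_force": force on the tool from outside, world axes, zero at the start; "moment": the same for the moment, N m; "gripper_width": finger opening in m.
Only numpy, scipy, OpenCV 4.12 (cv2) and the standard library are available. Lean on these libraries where they do the work, as an engineer would, in place of code of your own. Each camera call takes 0.05 s, during which the arm holds its last target.

## Task

Pick up the yellow-ridged wooden texture plate by its orange grip, set it on the front of the spring-loaded tray and slide its two ears into the bracket's slots, on past the spring clips, until it sits flat and fully home against the back stop. The tray gives way as you push, so go by feel and push firmly but never hard; then let go, let the tray spring back out with the plate clipped in it, and leave the other toys where they are.

Things in the scene. Friction and masses are not known exactly. Their poses are not given: they have to be found in the camera images.
- plate_mid (a point): Centre of the loose texture plate, 22 mm above its underside, z up. Wooden slab 84 (x) x 90 (y) x 10 mm, yellow ridges on top, lying flat, about 0.16 kg. Upright orange grip across its middle, 14 thick (x) x 60 long (y), from the slab's top to 44 mm above the underside: pinch it along x. Same either way round (yaw or yaw + pi).
- plate: The same plate, origin at the centre of its underside. On each y side an ear, 6 mm thick, flush with the underside, 50 mm long in x, reaches out to 59 mm from the centre line; its outer edge has two round-ended bumps and a 10 mm wide notch (the dip) between them.
- tray_seat (a point): Where plate_mid comes when the plate is home in the tray (home means within 3 mm), plate x along or against this x; moves with the tray. x = sliding-in direction, level, away from the tray's open front; z up. The flat blue bed lies 22 mm below (17 mm above the table), 150 mm wide, from 125 mm before this point (-x) to 75 mm past it.
- slot_mid (a point): Between the two slot mouths, on the bed, 30 mm before tray_seat; moves with the tray, same axes. The aluminium slots run from here 58 mm along +x, with flared lead-ins 16 mm before. Each is 8 mm high under its lip; the ears have 1.5 mm of room per side. The slab passes between the lips (96 mm apart, 11 mm above the bed, lead-ins 16 mm). A back stop ends the slide within 1 mm of home.
- clip_mid (a point): Midway between the two brass spring clips, one in each slot, level with tray_seat in x; moves with the tray. Each round nose (4 mm radius) sticks 2.5 mm in. The ears' front bumps push them aside from about 21 to 12 mm before home, at very roughly 4 to 9 N in all; they ride along the bumps until 5 mm before home, then snap into the dips and keep the plate.
- tray (a joint): How far the tray is pushed in along tray_seat's x, in m: 0 = out, where its spring returns it when let go. The spring gives at some 1 to 3 N, less than the clips need, so the tray runs in first, to a solid hidden stop set anew each time, 12 to 46 mm in; then the clips give. With plate and tray both on their stops the push rises steeply past 10 N.
- tray_unit: The fixed housing carrying the tray, origin on the table 39 mm below tray_seat when the tray is out, same axes. Base board 170 mm wide; a green-roofed box 53 mm high, 174 mm wide, stands from 105 to 225 mm past the origin (+x). Pressing the plate against the tray with more than 30 N (all contacts together) damages it.
- ball: Bystander: ridged green silicone ball on a flat foot, 60 mm across, origin under it. Leave it.
- prism: Bystander: upright frosted glass prism, three-sided, 32 mm from axis to edges, 55 mm tall, origin under it. Leave it.
- clacker: Bystander: flat beech clacker paddle, 185 x 65 x 16 mm, long along its x, origin under its middle. Leave it.
- cup0: Bystander: pale blue ceramic cup, 88 mm wide, 75 mm tall, origin under it. Leave it.
- cup1: Bystander: pale blue ceramic cup, 72 mm wide, 66 mm tall. Leave it.
- cup2: Bystander: pale blue ceramic cup, 58 mm wide, 56 mm tall. Leave it.
There are look-alikes about, which are no part of the job. There is more than one size of the plate; the job needs the middle-sized.

How it is judged:
By the outcome, as a careful person would: the job done as asked, in the order asked, and still so for the second after the job is handed in, with the robot touching nothing.
It also fails if it takes over 51 s, if anything falls off the work surface, if the arm or the gripper's body presses on something with over 40 N, if the wrist force passes 120 N, or if a joint passes its speed limit or range.

## Working session

There is one attempt and no reset: what is moved stays moved. The work goes in short steps, each a Python script; the robot and the scene stay as the last script left them, time stands still between calls to the robot, and variables do not carry over. Pictures are saved under pics/ and viewed, and the job is handed in when it is done.

```bash
ls; mkdir -p pics; python3 - <<'E'
from cell import manip,cams
import cv2,numpy as np
for n in("top","side"):
    c=cams.capture(n); cv2.imwrite(f"pics/{n}0.png",c["image"]); np.savez(f"{n}0.npz",**{k:c[k] for k in("image","z_map","intrinsics","position","orientation")})
    print(n,c["intrinsics"].tolist(),c["position"],c["orientation"])
s=manip.state();print({k:s[k] for k in("clock","tool_pos","tcp_rot","contact_force","gripper_width")})
E
```

```text
pics
top [[444.06498935235504, 0.0, 314.7468263584843], [0.0, 444.06498935235504, 204.5328201612814], [0.0, 0.0, 1.0]] [ 0.34243674 -0.05001862  1.39944027] [-2.18105617  2.11718177 -0.17386829]
side [[400.58679425526105, 0.0, 317.18211313552], [0.0, 400.58679425526105, 198.50607969343517], [0.0, 0.0, 1.0]] [0.23425142 0.65678436 0.74656284] [-0.53936804  2.66049112 -1.17184331]
{'clock': 0.1, 'tool_pos': array([ 0.19790228, -0.6446798 ,  0.23752902]), 'tcp_rot': array([ 2.06185592,  0.31144351, -2.06229422]), 'contact_force': array([ 0.59216895, -0.29951299,  0.02904686]), 'gripper_width': 0.08822692352734153}
```

View pics/top0.png

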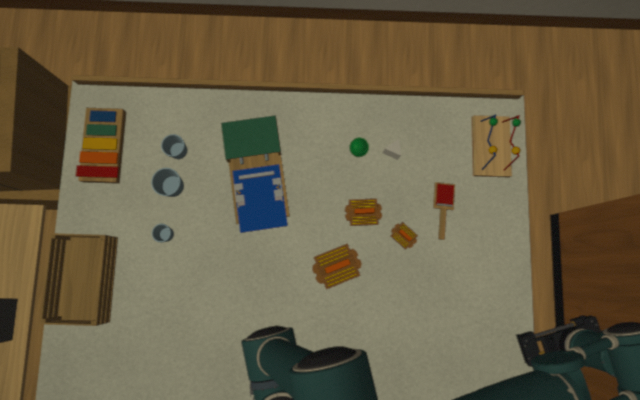

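View pics/side0.png

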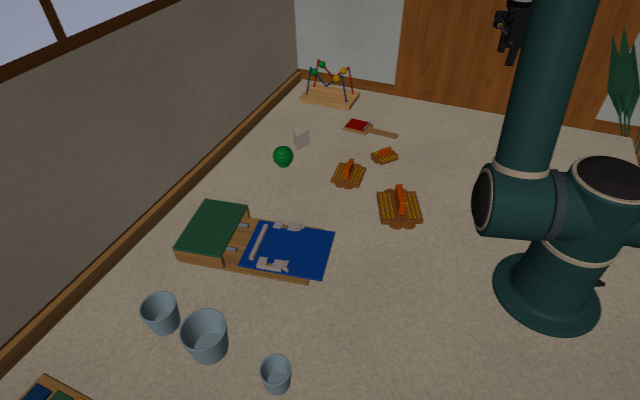

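```bash
cat > h.py <<'E'
import numpy as np,cv2
from scipy.spatial.transform import Rotation as R
def load(n): return dict(np.load(n))
def plane(c,uv,z):
    uv=np.atleast_2d(np.asarray(uv,float)); K=c["intrinsics"]
    d=np.c_[(uv-K[[0,1],[2,2]])/K[0,0],np.ones(len(uv))]@R.from_rotvec(c["orientation"]).as_matrix().T
    p=c["position"]; return p+d*((z-p[2])/d[:,2])[:,None]
def proj(c,P):
    q=(np.atleast_2d(P)-c["position"])@R.from_rotvec(c["orientation"]).as_matrix()
    return q[:,:2]/q[:,2:]*c["intrinsics"][0,0]+c["intrinsics"][[0,1],[2,2]]
def cloud(c):
    v,u=np.mgrid[:400,:640]; K=c["intrinsics"];z=c["z_map"]
    q=np.stack([(u-K[0,2])/K[0,0]*z,(v-K[1,2])/K[0,0]*z,z],-1)
    return q@R.from_rotvec(c["orientation"]).as_matrix().T+c["position"]
def crop(img,u0,v0,u1,v1,name,s=6): cv2.imwrite(name,cv2.resize(img[v0:v1,u0:u1],None,fx=s,fy=s,interpolation=cv2.INTER_CUBIC))
E
python3 - <<'E'
from h import *
t=load("top0.npz");s=load("side0.npz")
crop(t["image"],305,190,425,290,"pics/plates.png");crop(t["image"],210,105,310,240,"pics/tray.png",4)
crop(s["image"],160,180,360,300,"pics/trays.png",4)
for n,c in(("top",t),("side",s)):
    hsv=cv2.cvtColor(c["image"],cv2.COLOR_BGR2HSV);P=cloud(c)
    print(n,"table z",np.median(P[300:310,200:220,2]) if n=="top" else np.median(P[300:310,300:320,2]))
    for nm,lo,hi in(("orange",(5,200,150),(14,255,255)),("plate",(5,120,60),(35,255,255)),("blue",(105,150,60),(125,255,255)),("green",(65,100,30),(90,255,110))):
        m=cv2.inRange(hsv,lo,hi)
        k,l,st,ce=cv2.connectedComponentsWithStats(m)
        for i in range(1,k):
            if st[i,4]>25 and 160<ce[i][0]<480:
                pts=np.argwhere(l==i)[:,::-1].astype(np.float32)
                r=cv2.minAreaRect(pts); print(nm,st[i],ce[i].round(1),np.round(np.hstack([r[1],r[2]]),1),P[l==i].mean(0).round(3),np.percentile(P[l==i][:,2],[5,50,95]).round(3))
E
```

```text
top table z -0.00048606376005200236
plate [    0     7   640   327 70438] [405.9 106.6] [649.7 307.8   2. ] [ 1.167 -0.49  -0.642] [-0.759 -0.747 -0.081]
plate [229 153  60  63 582] [259.4 165.6] [64.  51.4 81.6] [0.672 0.117 0.012] [0.005 0.01  0.015]
plate [434 183  21  56 313] [442.1 208.8] [19.3 55.1  3.8] [ 0.549 -0.465  0.02 ] [0.005 0.011 0.018]
plate [345 199  37  26 804] [363.1 211.7] [25. 36. 90.] [ 0.532 -0.216  0.023] [0.004 0.011 0.044]
plate [392 223  25  26 415] [403.7 235.2] [25.5 17.7 45. ] [ 0.462 -0.344  0.017] [0.002 0.008 0.032]
plate [ 313  244   48   44 1408] [336.5 265.9] [34.2 47.2 67.8] [ 0.361 -0.136  0.022] [0.007 0.013 0.056]
blue [ 234  166   52   66 2167] [259.8 201.5] [60.5 45.8 81.9] [0.555 0.109 0.021] [0.012 0.017 0.022]
green [ 223  117   56   41 1822] [250.4 137. ] [34.8 53.  81.9] [0.751 0.143 0.06 ] [0.049 0.053 0.058]
green [351 139  17  17 224] [358.6 147. ] [16. 16.  0.] [ 0.73  -0.195  0.059] [0.042 0.054 0.063]
green [244 342   9  23  56] [248. 353.] [22.6  6.5 78.7] [0.146 0.088 0.298] [0.29  0.297 0.305]
green [275 346  21  35 180] [285. 
[... 2069 characters left out ...]
 45 1525] [399.  207.8] [46.  41.3 80.5] [ 0.356 -0.119  0.021] [0.006 0.014 0.056]
plate [ 173  208  136   77 1814] [235.2 255.2] [138.4  64.9  10.5] [0.67  0.179 0.018] [0.005 0.011 0.043]
blue [ 238  220   96   61 3274] [291.8 250. ] [88.5 50.7 10.3] [0.552 0.116 0.02 ] [0.015 0.018 0.02 ]
green [319  61   6   7  32] [321.6  63.8] [ 4.9  5.7 45. ] [ 0.784 -0.616  0.14 ] [0.112 0.121 0.129]
green [311  69   7   7  32] [313.9  71.5] [ 6.4  4.9 45. ] [ 0.825 -0.635  0.097] [0.11  0.121 0.129]
green [273 146  20  21 316] [282.6 155.9] [20. 19. 90.] [ 0.727 -0.181  0.045] [0.016 0.045 0.06 ]
green [ 173  199   74   59 2533] [210.5 227.8] [46.1 72.1 27.8] [0.747 0.154 0.056] [0.052 0.054 0.056]
```

View crops.

View pics/plates.png

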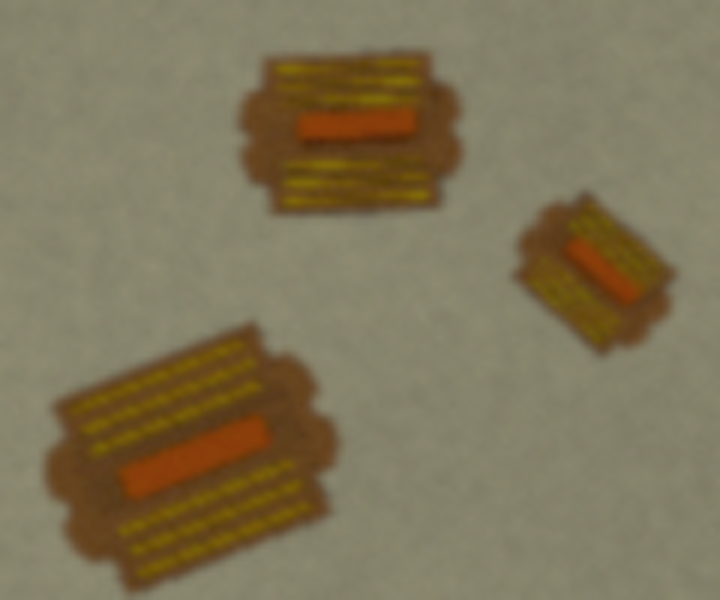

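View pics/tray.png

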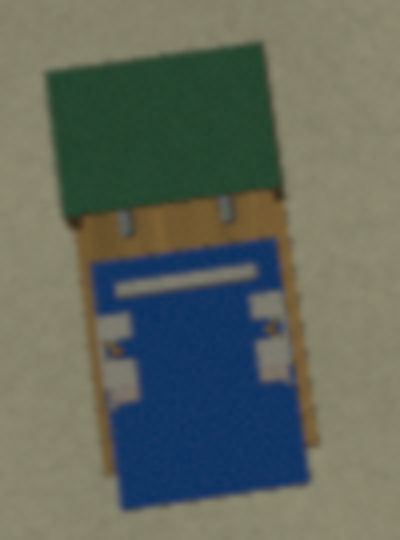

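View pics/trays.png

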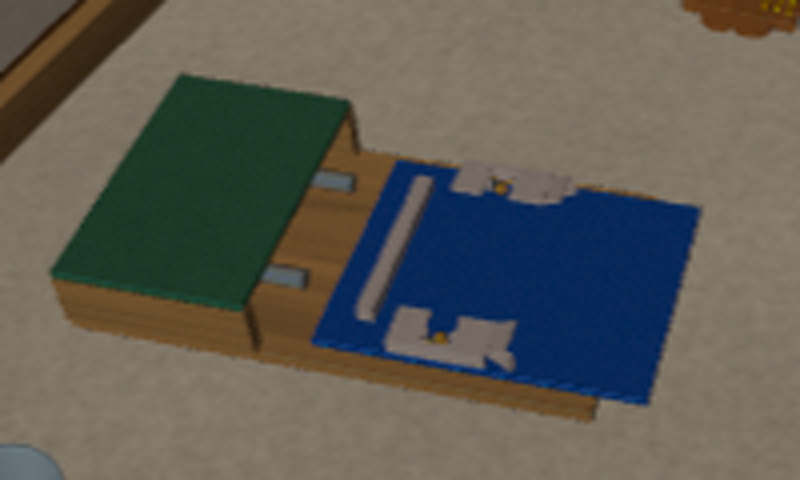

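```bash
cat >> h.py <<'E'
def maskpts(c,lo,hi,near,z,s=4):
    # upsampled mask -> component nearest pixel -> hull on plane
    img=cv2.resize(c["image"],None,fx=s,fy=s,interpolation=cv2.INTER_CUBIC)
    m=cv2.inRange(cv2.cvtColor(img,cv2.COLOR_BGR2HSV),lo,hi)
    k,l,st,ce=cv2.connectedComponentsWithStats(m)
    ok=[i for i in range(1,k) if st[i,4]>20*s*s/4]
    i=min(ok,key=lambda i:np.hypot(*(ce[i]/s-near)))
    pts=np.argwhere(l==i)[:,::-1]
    return plane(c,(pts+.5)/s-.5,z)
def rect(P):
    (c,wh,a)=cv2.minAreaRect((P[:,:2]*1000).astype(np.float32))
    return np.round(c,1),np.round(wh,1),round(a,2)
E
python3 - <<'E'
from h import *
for n in("top","side"):
    c=load(n+"0.npz"); g=dict(top=((250,137),(260,201),(363,209)),side=((210,228),(292,250),(348,168)))[n]
    print(n)
    r=rect(maskpts(c,(65,100,30),(90,255,130),g[0],.053));print(" roof",r)
    r=rect(maskpts(c,(105,130,50),(125,255,255),g[1],.017));print(" bed",r)
    for S in(190,215):
        r=rect(maskpts(c,(4,S,120),(13,255,255),g[2],.044));print(" grip",r)
    # top grip by height from depth
    P=cloud(c); u,v=map(int,g[2]); w=P[v-25:v+25,u-30:u+30].reshape(-1,3); 
    w=w[(w[:,2]>.036)&(w[:,2]<.06)];print(" grip depth",rect(w),w.mean(0).round(4),np.median(w[:,2]))
    m=maskpts(c,(5,110,50),(35,255,255),(g[2][0],g[2][1]+3),.010);print(" plate sil@.010",rect(m),(m[:,:2].mean(0)*1000).round(1))
    hsv=cv2.cvtColor(c["image"],cv2.COLOR_BGR2HSV)
E
```

```text
top
 roof (array([753. , 143.8]), array([113.2, 165.6]), 10.19)
 bed (array([567.1, 111.1]), array([195.4, 144.6]), 10.13)
 grip (array([ 533.6, -215.7]), array([12., 59.]), 4.5)
 grip (array([ 533.6, -215.7]), array([12., 59.]), 4.5)
 grip depth (array([ 534.6, -217.3]), array([14.2, 59.5]), 1.75) [ 0.5338 -0.218   0.0433] 0.04332746280385125
 plate sil@.010 (array([ 533.7, -217.2]), array([ 82.7, 114.9]), 4.09) [ 533.5 -217.2]
side
 roof (array([750.9, 146.7]), array([119. , 174.8]), 10.09)
 bed (array([565.1, 113.1]), array([199.2, 152.6]), 10.15)
 grip (array([ 528.5, -198.7]), array([14.5, 93.9]), 9.11)
 grip (array([ 528.5, -198.2]), array([14.4, 93. ]), 9.26)
 grip depth (array([ 530.9, -217.9]), array([15. , 63.2]), 5.7) [ 0.5299 -0.2131  0.0433] 0.04371231229037109
 plate sil@.010 (array([ 531.6, -220.6]), array([ 85.3, 144.3]), 4.67) [ 530.8 -211.7]
```

```bash
cat >> h.py <<'E'
def ori(yaw,flip=False):
    x=np.array([0,0,-1.]);y=np.array([np.cos(yaw),np.sin(yaw),0])*(-1 if flip else 1)
    return R.from_matrix(np.c_[x,y,np.cross(x,y)]).as_rotvec()
E
python3 - <<'E'
from h import *
from cell import manip,inverse_kinematics
s=manip.state();print(R.from_rotvec(s["tcp_rot"]).as_matrix().round(2))
for f in(0,1):
    for p,y in(((.533,-.217,.0145),4.1),((.503,.101,.0315),10.13),((.64,.125,.0315),10.13)):
        q=inverse_kinematics(p,ori(np.radians(y),f));print(f,p,None if q is None else np.round(q,2))
E
```

```text
[[-0.    0.29 -0.96]
 [ 0.   -0.96 -0.29]
 [-1.   -0.   -0.  ]]
0 (0.533, -0.217, 0.0145) [-0.43  0.32  2.   -0.    0.83 -0.5 ]
0 (0.503, 0.101, 0.0315) [ 0.15  0.19  2.12  0.    0.83 -0.03]
0 (0.64, 0.125, 0.0315) [ 0.15  0.41  1.82  0.    0.91 -0.02]
1 (0.533, -0.217, 0.0145) None
1 (0.503, 0.101, 0.0315) None
1 (0.64, 0.125, 0.0315) None
```

```bash
python3 - <<'E'
from h import *
from cell import manip,cams
o=ori(np.radians(4.1))
manip.move_pose([.5325,-.217,.11],o)
manip.set_gripper(.05)
manip.move_linear([.5325,-.217,.0150],.12)
s=manip.state();print(s["clock"],s["tool_pos"],s["contact_force"].round(2))
manip.set_gripper(0.0,25)
s=manip.state();print(s["clock"],s["gripper_width"],s["tool_pos"],s["contact_force"].round(2))
manip.move_linear([.5325,-.217,.10],.15)
s=manip.state();print(s["clock"],s["gripper_width"],s["contact_force"].round(2))
c=cams.capture("side");cv2.imwrite("pics/g1.png",c["image"])
E
```

```text
3.7583 [ 0.5331809  -0.21732584  0.01565431] [-0.27  0.88 -0.13]
4.3917 0.013921628960999377 [ 0.53249461 -0.21702036  0.0152354 ] [-0.43  0.52  2.71]
5.1083 0.01350499273139658 [ 0.13 -0.44 -2.24]
```

View pics/g1.png

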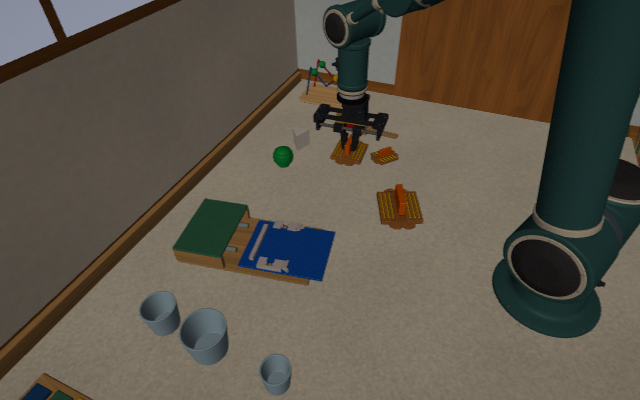

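The picture shows the middle plate held, grip at about (349,148), lifted clear of the table. The other toys haven't moved. Next I place it on the tray's front.

```bash
python3 - <<'E'
from h import *
from cell import manip,cams
yaw=np.radians(10.13);o=ori(yaw);d=np.array([np.cos(yaw),np.sin(yaw)])
p=np.array([.590,.1164])-.088*d
manip.move_pose([*p,.10],o)
manip.move_linear([*p,.036],.12)
manip.dwell(.15);b=manip.state()["contact_force"]
z=.036
while z>.030:
    z-=.0007;manip.move_linear([*p,z],.03)
    s=manip.state();f=s["contact_force"]-b
    print(round(z,4),s["tool_pos"].round(4),f.round(2))
    if f[2]>2: break
manip.set_gripper(.05)
manip.move_linear([*p,.15],.25)
print(manip.state()["clock"])
# back away for the view
manip.move_pose([p[0]-.0,p[1]-.28,.2],o)
for n in("top","side"):
    c=cams.capture(n);cv2.imwrite(f"pics/{n}1.png",c["image"]);np.savez(n+"1.npz",**{k:c[k] for k in("image","z_map","intrinsics","position","orientation")})
print(manip.state()["clock"])
crop(load("top1.npz")["image"],210,105,310,240,"pics/t1.png",4)
crop(load("side1.npz")["image"],160,180,360,300,"pics/s1.png",4)
E
```

```text
0.0353 [0.5036 0.101  0.0357] [-2.   -0.87 -1.28]
0.0346 [0.5033 0.101  0.0346] [-0.13 -0.59 -1.4 ]
0.0339 [0.5033 0.1009 0.0338] [-1.03 -0.29 -2.02]
0.0332 [0.5033 0.1009 0.0331] [-1.58 -0.38 -1.65]
0.0325 [0.5033 0.1009 0.0325] [-1.39 -1.96 -1.25]
0.0318 [0.5037 0.101  0.0322] [-1.34 -0.36  2.3 ]
10.0167
11.2167
```

View pics/t1.png

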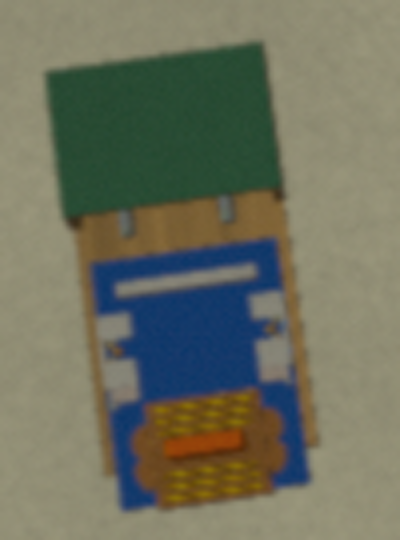

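View pics/s1.png

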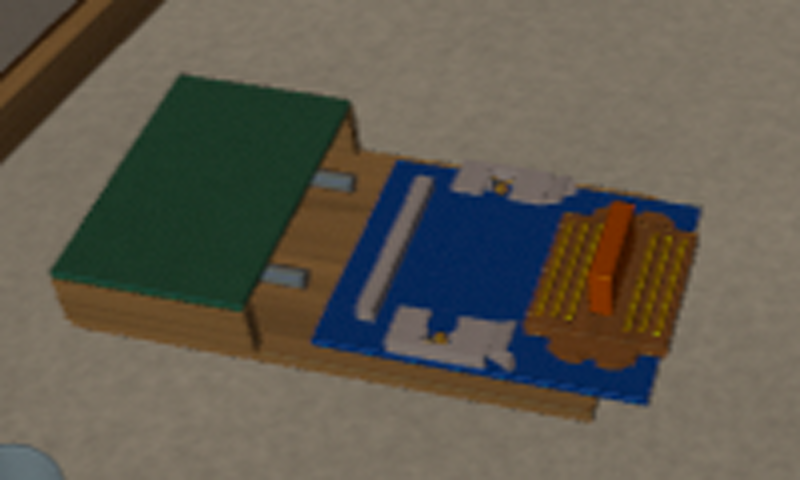

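```bash
python3 - <<'E'
from h import *
yaw=np.radians(10.13);d=np.array([np.cos(yaw),np.sin(yaw)]);l=np.array([-d[1],d[0]]);o=np.array([.590,.1164])
def rectify(c,z,s=.0005,x0=-.14,x1=.09,w=.09):
    xs=np.arange(x1,x0,-s);ys=np.arange(w,-w,-s)
    X,Y=np.meshgrid(xs,ys,indexing="ij")
    P=np.c_[o+X.reshape(-1,1)*d+Y.reshape(-1,1)*l,np.full(X.size,z)]
    uv=proj(c,P).astype(np.float32).reshape(*X.shape,2)
    return cv2.remap(c["image"],uv[...,0],uv[...,1],cv2.INTER_CUBIC),xs,ys
out=[]
for n in("top","side"):
    c=load(n+"1.npz")
    def loc(P): q=P[:,:2]-o; return np.c_[q@d,q@l]*1000
    for nm,lo,hi,u,z in(("bed",(105,130,50),(125,255,255),dict(top=(260,190),side=(280,250))[n],.017),("roof",(65,100,30),(90,255,130),dict(top=(250,137),side=(210,228))[n],.053),
        ("grip",(4,190,120),(13,255,255),dict(top=(261,216),side=(312,245))[n],.061)):
        print(n,nm,rect(np.c_[loc(maskpts(c,lo,hi,u,z))]/1000))
    im,xs,ys=rectify(c,.023);hsv=cv2.cvtColor(im,cv2.COLOR_BGR2HSV)
    m=cv2.inRange(hsv,(4,110,40),(35,255,255)); m[:, np.abs(ys)>.072]=0; m[xs>-.035]=0
    k,lab,st,ce=cv2.connectedComponentsWithStats(m);i=1+np.argmax(st[1:,4]);m=lab==i
    rr=np.argwhere(m);P=np.c_[xs[rr[:,0]],ys[rr[:,1]]];print(n,"plate@.023",rect(P))
    for x in(-.108,-.104,-.100,-.076,-.072,-.068):
        a=ys[m[np.argmin(abs(xs-x))]];print("  ear row",x,a.max().round(4),a.min().round(4),"mid",((a.max()+a.min())/2*1000).round(1))
    im2,_,_=rectify(c,.028);h2=cv2.cvtColor(im2,cv2.COLOR_BGR2HSV);wm=cv2.inRange(h2,(0,0,80),(180,70,255))
    for x in(-.022,-.016,-.012,.01,.015,.02):
        r=wm[np.argmin(abs(xs-x))]>0;a=ys[r&(ys>.03)&(ys<.075)];b=ys[r&(ys<-.03)&(ys>-.075)]
        if len(a) and len(b):print("  lip",x,a.min().round(4),b.max().round(4),"mid",((a.min()+b.max())*500).round(1))
    out.append(im)
cv2.imwrite("pics/rect1.png",np.hstack(out))
E
```

```text
top bed (array([-23.4,  -1.1]), array([144.7, 195.2]), 89.99)
top roof (array([165.2,  -1.7]), array([113.2, 165.5]), 0.2)
top grip (array([-85.8,  -1.4]), array([12.7, 56.3]), 0.09)
top plate@.023 (array([-85.5,  -1.2]), array([113.5,  82. ]), 90.0)
  ear row -0.108 0.0495 -0.0525 mid -1.5
  ear row -0.104 0.0525 -0.056 mid -1.8
  ear row -0.1 0.0545 -0.0575 mid -1.5
  ear row -0.076 0.055 -0.058 mid -1.5
  ear row -0.072 0.055 -0.058 mid -1.5
  ear row -0.068 0.054 -0.057 mid -1.5
  lip -0.022 0.0455 -0.049 mid -1.8
  lip -0.016 0.046 -0.048 mid -1.0
  lip -0.012 0.046 -0.048 mid -1.0
  lip 0.01 0.05 -0.0515 mid -0.8
  lip 0.015 0.0465 -0.0485 mid -1.0
  lip 0.02 0.046 -0.0485 mid -1.3
side bed (array([-25.2,   1.1]), array([199.1, 152.6]), 0.02)
side roof (array([163.8,   1.5]), array([174.9, 119. ]), 89.98)
side grip (array([-87.5,  29. ]), array([11.2, 52.1]), 13.91)
side plate@.023 (array([-87. ,  -1.5]), array([126.,  85.]), 90.0)
  ear row -0.108 0.058 -0.056 mid 1.0
  ear row -0.104 0.06 -0.0585 mid 0.7
  ear row -0.1 0.061 -0.059 mid 1.0
  ear row -0.076 0.061 -0.0645 mid -1.8
  ear row -0.072 0.0605 -0.063 mid -1.3
  ear row -0.068 0.058 -0.0565 mid 0.7
  lip -0.022 0.047 -0.047 mid -0.0
  lip -0.016 0.047 -0.0475 mid -0.3
  lip -0.012 0.047 -0.0475 mid -0.3
  lip 0.01 0.0475 -0.0475 mid -0.0
  lip 0.015 0.047 -0.047 mid -0.0
  lip 0.02 0.047 -0.047 mid -0.0
```

View pics/rect1.png

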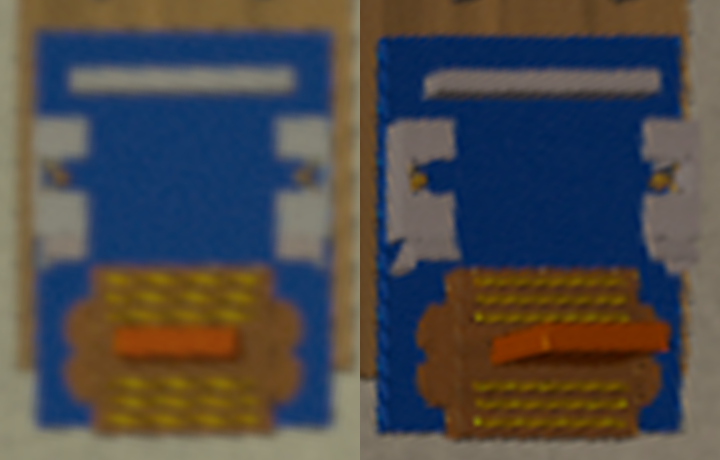

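The plate lies flat and aligned on the tray front. In the left rectified view the ears are centred at -1.5 mm, against -1.1 mm for the lips and bed. It sits about 87 mm before home. I'll regrip, shift 0.3 mm sideways and push by feel.

```bash
cat >> h.py <<'E'
YAW=np.radians(10.13);D=np.array([np.cos(YAW),np.sin(YAW)]);L=np.array([-D[1],D[0]])
S0=np.array([.590,.1164])-.001*D   # measured seat, tray out
def rd(manip,n=3):
    a=[]
    for _ in range(n): manip.dwell(.015);a.append(manip.state()["contact_force"])
    f=np.mean(a,0);return np.array([-f[:2]@D,f[:2]@L,f[2]])   # push, lateral, up
E
python3 - <<'E'
from h import *
from cell import manip,cams
o=ori(YAW);z=.0327
g=S0-.087*D
manip.move_pose([*g,.10],o);manip.move_linear([*g,z],.12)
manip.set_gripper(0.,35)
manip.dwell(.1);b=rd(manip,6);print("base",b.round(2),manip.state()["clock"],manip.state()["gripper_width"])
lat=.0003
def go(x,rate):
    manip.move_linear([*(S0+x*D+lat*L),z],rate);f=rd(manip)-b
    s=manip.state();t=s["tool_pos"][:2]-S0;print(f"x {x*1000:6.1f} act {t@D*1000:6.1f} lat {t@L*1000:5.2f} z {s['tool_pos'][2]*1000:5.1f} f {f.round(1)} t {s['clock']:.2f}")
    return f
x=-.087
for x in(-.080,-.074,-.070,-.066,-.062,-.058,-.054,-.048,-.042,-.036,-.030,-.025):
    f=go(x,.04)
    if f[0]>6 or abs(f[1])>6 or abs(f[2])>8: print("STOP");break
E
```

```text
base [0.85 0.09 3.26] 13.9 0.013473265702983048
x  -80.0 act  -79.8 lat  0.23 z  32.9 f [-0.4  0.2  1.2] t 14.28
x  -74.0 act  -73.9 lat  0.26 z  32.9 f [-0.4 -0.3  2. ] t 14.62
x  -70.0 act  -70.0 lat  0.28 z  32.9 f [ 0.2 -0.6  2.4] t 14.93
x  -66.0 act  -66.0 lat  0.28 z  32.9 f [-0.2 -0.4  2.7] t 15.22
x  -62.0 act  -62.1 lat  0.28 z  32.9 f [ 0.3 -0.2  2.9] t 15.53
x  -58.0 act  -58.0 lat  0.29 z  32.9 f [ 0.3 -0.7  3.7] t 15.82
x  -54.0 act  -54.1 lat  0.30 z  32.9 f [-0.2 -0.6  3.2] t 16.12
x  -48.0 act  -48.0 lat  0.33 z  32.9 f [ 0.9 -0.1  3.8] t 16.48
x  -42.0 act  -42.0 lat  0.32 z  33.0 f [ 0.2 -0.1  4. ] t 16.82
x  -36.0 act  -36.0 lat  0.33 z  33.0 f [-0.1 -1.2  3.5] t 17.18
x  -30.0 act  -30.0 lat  0.32 z  33.0 f [0.  0.2 3.3] t 17.52
x  -25.0 act  -25.0 lat  0.34 z  33.0 f [-0.4 -0.1  3.1] t 17.85
```

The ears went in freely, but I'm pressing down at about 6 N. I'll ease up slightly and go on in 1 mm steps.

```bash
cat >> h.py <<'E'
B=np.array([.85,.09,0])
E
python3 - <<'E'
from h import *
from cell import manip,cams
lat=.0003;z=.0327
for _ in range(4):
    z+=.0002;manip.move_linear([*(S0-.025*D+lat*L),z],.03);f=rd(manip);print("z",round(z,4),f.round(1))
    if f[2]<1.5: break
x=-.025;top=0
while x<.052:
    st=.0010 if top<6 else .0006
    x+=st
    manip.move_linear([*(S0+x*D+lat*L),z],.03);f=rd(manip)-B;top=max(f[0],top*.0)
    s=manip.state();t=s["tool_pos"][:2]-S0
    print(f"{x*1000:.1f} act {t@D*1000:.1f} z{s['tool_pos'][2]*1000:.1f} f {f.round(1)} t{s['clock']:.2f}")
    if f[0]>12.5 or abs(f[1])>7 or abs(f[2])>9 or s["clock"]>34: print("STOP");break
E
```

```text
z 0.0329 [ 1.  -0.2  6.3]
z 0.0331 [1.1 0.5 6. ]
z 0.0333 [1.4 0.  4.4]
z 0.0335 [0.6 0.1 0.7]
-24.0 act -24.2 z33.1 f [-0.4 -0.4 -1.2] t19.35
-23.0 act -23.1 z33.3 f [-0.9 -0.  -2.2] t19.65
-22.0 act -22.0 z33.5 f [-1.1 -0.1 -2.1] t19.95
-21.0 act -21.0 z33.5 f [-1.2  0.  -1.9] t20.25
-20.0 act -20.2 z33.4 f [-0.3 -0.3 -1.9] t20.55
-19.0 act -19.3 z33.3 f [ 0.5 -0.7 -2.1] t20.85
-18.0 act -18.1 z33.4 f [-0.1 -0.2 -2.1] t21.15
-17.0 act -16.9 z33.5 f [ 0.6 -0.9 -2.3] t21.45
-16.0 act -15.9 z33.5 f [ 0.1 -0.4 -2.8] t21.75
-15.0 act -14.9 z33.5 f [ 0.1 -0.9 -1.8] t22.05
-14.0 act -13.9 z33.5 f [-0.5 -1.1 -2.6] t22.35
-13.0 act -12.9 z33.5 f [ 0.4 -0.9 -1.9] t22.65
-12.0 act -11.9 z33.5 f [ 0.4 -0.6 -1.8] t22.95
-11.0 act -10.9 z33.5 f [-0.1 -0.6 -2.5] t23.25
-10.0 act -9.9 z33.5 f [ 0.3 -0.5 -2.1] t23.55
-9.0 act -8.9 z33.5 f [ 0.3 -1.2 -2.2] t23.85
-8.0 act -7.9 z33.5 f [-0.5 -1.  -2.4] t24.15
-7.0 act -6.9 z33.5 f [ 0.1 -0.6 -2.1] t24.45
-6.0 act -5.9 z33.5 f [ 0.4 -1.1 -2.3] t24.75
-5.0 act -4.9 z33.5 f [ 1.  -0.6 -2.2] t25.05
-4.0 act -3.9 z33.5 f [ 0.2 -0.6 -1.9] t25.35
-3.0 act -
[... 608 characters left out ...]
29.55
11.0 act 11.4 z33.7 f [ 0.6  0.1 -3. ] t29.85
12.0 act 12.2 z33.6 f [ 1.3 -0.3 -2.1] t30.15
13.0 act 13.2 z33.5 f [ 1.3 -0.3 -2.8] t30.45
14.0 act 14.2 z33.5 f [ 0.1  0.1 -2.9] t30.75
15.0 act 15.2 z33.5 f [ 0.5 -0.  -2.9] t31.05
16.0 act 16.2 z33.5 f [ 0.4 -0.2 -2.4] t31.35
17.0 act 17.1 z33.5 f [ 0.  -0.7 -3.1] t31.65
18.0 act 18.1 z33.5 f [ 0.6  0.1 -3.4] t31.95
19.0 act 19.7 z34.0 f [-0.1  0.  -1.6] t32.25
20.0 act 20.2 z33.6 f [ 0.2  0.1 -1.4] t32.55
21.0 act 21.0 z33.4 f [ 0.4 -0.2 -1.7] t32.85
22.0 act 22.0 z33.4 f [ 0.4 -0.2 -2.3] t33.15
23.0 act 23.1 z33.4 f [ 0.1 -0.3 -2.4] t33.45
24.0 act 24.1 z33.5 f [ 0.6  0.1 -1.5] t33.75
25.0 act 25.1 z33.5 f [ 0.6  0.1 -2.3] t34.05
STOP
```

Clip push showed at +4 to +10 mm and the snap at about +19 mm, so the tray stop is about 24.5 mm in and home should be near +25. I'll finish the push now.

```bash
python3 - <<'E'
from h import *
from cell import manip,cams
lat=.0003;z=.0334;x=.025
while x<.031:
    x+=.0006
    manip.move_linear([*(S0+x*D+lat*L),z],.03);f=rd(manip,2)-B
    s=manip.state();t=s["tool_pos"][:2]-S0
    print(f"{x*1000:.1f} act {t@D*1000:.1f} z{s['tool_pos'][2]*1000:.1f} f {f.round(1)} t{s['clock']:.2f}")
    if f[0]>11 or abs(f[1])>7 or abs(f[2])>9 or s["clock"]>38: print("STOP");break
c=cams.capture("side");crop(c["image"],160,180,360,300,"pics/s2.png",4);np.savez("side2.npz",**{k:c[k] for k in("image","z_map","intrinsics","position","orientation")})
E
```

```text
25.6 act 25.1 z33.3 f [ 2.8  0.2 -0.5] t34.33
26.2 act 25.2 z33.1 f [4.6 0.3 0.8] t34.62
26.8 act 25.2 z33.1 f [ 5.9 -0.3  1.6] t34.90
27.4 act 25.2 z33.2 f [ 7.9 -0.1  4. ] t35.18
28.0 act 25.2 z33.1 f [10.2 -0.   5.6] t35.47
28.6 act 25.2 z33.2 f [12.  -0.6  6.5] t35.75
STOP
```

View pics/s2.png

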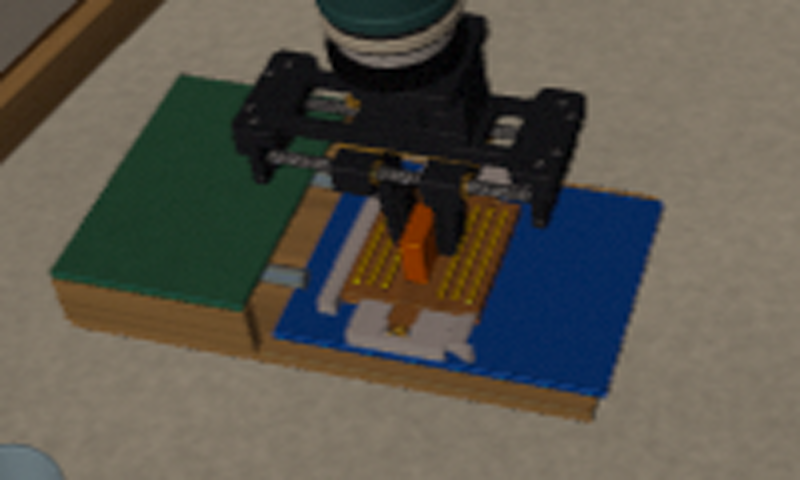

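In the picture the slab touches the back stop (crop about (340,295)), and the brass clip sits in the ear's dip at (400,325). The push rose steeply to 12 N with the arm stopped at +25.2 mm. I'll unload, let go, and back off with the tray.

```bash
python3 - <<'E'
from h import *
from cell import manip,cams
lat=.0003;z=.0334
manip.move_linear([*(S0+.0255*D+lat*L),z],.03)
manip.set_gripper(.036)
print("open",(rd(manip)-B).round(1),manip.state()["gripper_width"],manip.state()["clock"])
manip.move_linear([*(S0+0*D+lat*L),z+.002],.05)
print("back",(rd(manip)-B).round(1))
manip.move_linear([*(S0+lat*L),.15],.2)
manip.move_pose([S0[0]-.08,S0[1]-.28,.2],ori(YAW))
for n in("top","side"):
    c=cams.capture(n);cv2.imwrite(f"pics/{n}3.png",c["image"]);np.savez(n+"3.npz",**{k:c[k] for k in("image","z_map","intrinsics","position","orientation")})
print(manip.state()["clock"])
a=load("top3.npz")["image"][105:240,210:310];b=load("side3.npz")["image"][180:315,160:350]
cv2.imwrite("pics/f3.png",cv2.resize(np.hstack([a,b]),None,fx=2.7,fy=2.7,interpolation=cv2.INTER_CUBIC))
for n in("top","side"):
    for k in "03" :
        c=load(n+k+".npz")
        def loc(P): q=P[:,:2]-S0; return np.c_[q@D,q@L]
        m=maskpts(c,(105,130,50),(125,255,255),(265,215) if n=="top" else (300,250),.017)
        print(n,k,"bed",rect(loc(m)))
    hsv=cv2.cvtColor(c["image"],cv2.COLOR_BGR2HSV);P=cloud(c);w=P[(P[...,2]>.054)&(P[...,2]<.07)&(np.hypot(P[...,0]-S0[0],P[...,1]-S0[1])<.06)]
    print(n,"grip top depth",rect(loc(w)),np.median(w[:,2]))
    g=loc(maskpts(c,(4,190,100),(13,255,255),tuple(proj(c,[[*S0,.06]])[0]),.061));print(" grip",rect(g))
E
```

```text
open [0.5 0.5 0.9] 0.035637396428060346 36.6083
back [-1.2 -0.2 -0.2]
39.275
top 0 bed (array([-22.5,  -1.2]), array([195.4, 144.6]), 0.0)
top 3 bed (array([-79.3,  -1.2]), array([ 81.6, 144.6]), 0.01)
top grip top depth (array([ 3.1, -0.2]), array([58.9, 14.9]), 89.93) 0.06036201522112705
 grip (array([ 1.9, -2.7]), array([13.5, 58.4]), 0.37)
side 0 bed (array([-24.1,   1.1]), array([199.2, 152.6]), 0.02)
side 3 bed (array([-24.2,   1.1]), array([199.1, 152.7]), 0.02)
side grip top depth (array([ 0.5, -0.6]), array([15.4, 61.3]), 0.1) 0.060922198468710054
 grip (array([ 0.2, 13.3]), array([20.5, 84.5]), 7.72)
```

View pics/f3.png

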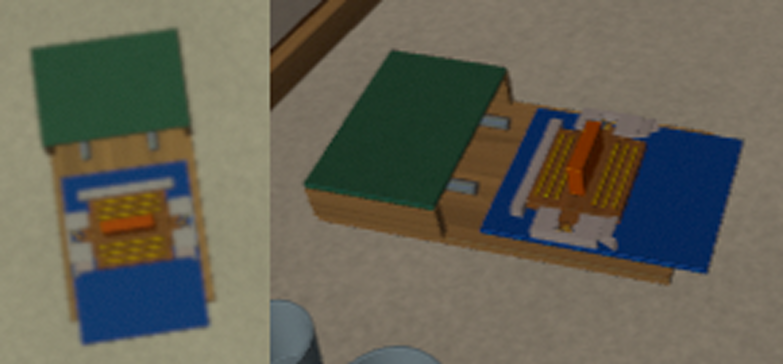

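View pics/side3.png

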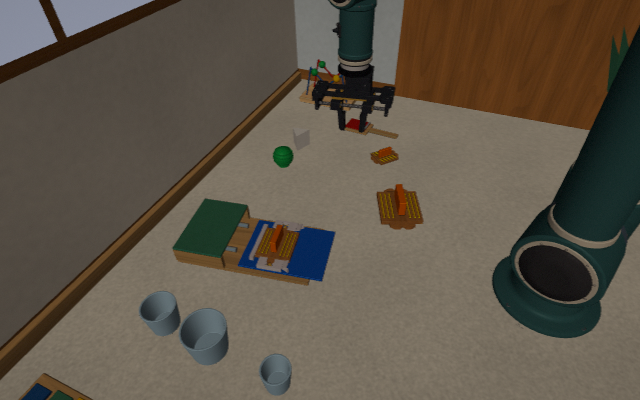

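The plate sits flat with its clips in the dips, the tray is back out (its bed in the side view matches the start), and the toys are unmoved. I'm handing in.

```bash
python3 - <<'E'
from cell import order,manip
print(order.close_job(),manip.state()["clock"])
E
```

```text
the job is handed in; nothing more can be done
the job is handed in; nothing more can be done
```

The job is handed in. The middle-sized plate is home in the tray, clipped in, and the tray has sprung back out. Total time was about 39 s of the 51 s allowed.

**What I did**
- **Choosing the plate:** I picked the middle one of three by its size and 44 mm grip top, at pixel (363,212) in the top view.
- **Placing:** I set it on the tray's front, checked its alignment from both cameras (within 0.5 mm sideways), and regripped it.
- **Pushing:** The tray ran in about 24.5 mm to its stop, and the clips gave at up to about 4 N. They snapped in, and the push then rose steeply to 12 N, where I stopped.
- **Letting go:** I unloaded and opened the gripper, backed off so the tray could spring out, then lifted clear.

**Last checks**
- **Tray:** In the side view the bed is back at its starting position within 0.1 mm.
- **Plate:** The side view puts the grip about 0.5 mm from the seat. The top view reads 2–3 mm further forward, but it showed about the same 2 mm shift for the bed, so I take the plate to be within about 1 mm of home. It sits flat (grip top at 61 mm) and the clips are visibly in the dips.
- **Other toys:** None looks moved in the last side picture.

**What did not go quite as planned**
- The downward press on the tray reached about 7 N while the ears slid in, and I raised the arm 0.8 mm to relieve it.
- The clip push came out at the low end of the 4 to 9 N given.

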